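Run the ratchet jack's arm down

TASK

One of the two ratchet jacks on the bench still has its lifting arm up and must be made ready to slip under the next cabinet door. Press its thumb paddle down to free the pawl from the teeth, then push on so that the arm runs all the way down onto its foot, and let go so that the pawl springs back into the teeth. Only push: do not raise the arm, force the jack, lift it or shift it, and leave the other jack, the clamp, the glue and the offcut alone.

Things in the scene. Friction and masses are not known exactly. Their poses are not given: they have to be found in the camera images.
- jack_a: one of two identical loose steel ratchet jacks, 257 mm high, 3 kg. Origin: underside of the foot under the upright toothed bar, z up. Foot 170 x 90 x 6 mm, x -100 to +70 mm. Bar 25 mm wide in y, x -15 to +7 mm, 12 mm teeth on its -x side. Its sliding lifting arm: body 78 mm high, x and y within 32 and 25 mm, flat tongue to x = +96; at -x a black thumb paddle over a 17 mm hand grip (to x = -108)
- jack_a_arm (a joint): height of this jack's lifting arm above its lowest place, m: 0 = fully down with its underside on the foot, at most 0.16; a raised arm reads above 0.05 (in the first 3 s it may settle by up to 12 mm until the pawl clicks home). With the pawl in the teeth it cannot go down however hard it is pushed; with the pawl free its own drag holds it and 8 to 12 N of downward push slides it
- jack_a_pawl (a joint): turn of this jack's pawl, rad: 0 = sprung home in the teeth (up to 0.23 while it slides over a tooth), free of them from about 0.24, stop at 0.34. A spring returns it. Pushing the paddle straight down takes 5 to 7 N and lowers it 28 mm relative to the arm, to its stop; pushed further it takes the arm down with it
- jack_a_paddle (a point): centre of the top of this jack's thumb paddle (tail of the pawl; 36 mm wide in y, 44 mm long in x), 88 mm behind the bar's axis (jack's -x). It rides on the arm: 56 mm above the bench plus the arm's height at rest, 28 mm with the arm fully down and the paddle pressed. Its face rises 10 degrees to the free end, pressed it falls 9. Nothing is above it
- jack_b: one of two identical loose steel ratchet jacks, 257 mm high, 3 kg. Origin: underside of the foot under the upright toothed bar, z up. Foot 170 x 90 x 6 mm, x -100 to +70 mm. Bar 25 mm wide in y, x -15 to +7 mm, 12 mm teeth on its -x side. Its sliding lifting arm: body 78 mm high, x and y within 32 and 25 mm, flat tongue to x = +96; at -x a black thumb paddle over a 17 mm hand grip (to x = -108)
- jack_b_arm (a joint): height of this jack's lifting arm above its lowest place, m: 0 = fully down with its underside on the foot, at most 0.16; a raised arm reads above 0.05 (in the first 3 s it may settle by up to 12 mm until the pawl clicks home). With the pawl in the teeth it cannot go down however hard it is pushed; with the pawl free its own drag holds it and 8 to 12 N of downward push slides it
- jack_b_pawl (a joint): turn of this jack's pawl, rad: 0 = sprung home in the teeth (up to 0.23 while it slides over a tooth), free of them from about 0.24, stop at 0.34. A spring returns it. Pushing the paddle straight down takes 5 to 7 N and lowers it 28 mm relative to the arm, to its stop; pushed further it takes the arm down with it
- jack_b_paddle (a point): centre of the top of this jack's thumb paddle (tail of the pawl; 36 mm wide in y, 44 mm long in x), 88 mm behind the bar's axis (jack's -x). It rides on the arm: 56 mm above the bench plus the arm's height at rest, 28 mm with the arm fully down and the paddle pressed. Its face rises 10 degrees to the free end, pressed it falls 9. Nothing is above it
- clamp: a bar clamp lying flat on the bench: steel rail 300 mm long in x, two blue jaws and a black handle reaching to y = -95 mm, 26 mm high; origin under the middle of the rail
- glue: a white glue bottle standing upright, 60 mm thick and 170 mm high; origin under its centre
- offcut: a pine offcut, 90 x 45 x 32 mm, lying flat; origin under its centre

How it is judged:
On the way, in this order (a step that is already met when the one before it is completed fails the run):
1. the pawl of the raised jack is pressed free of the teeth while the arm is still up (value of joint jack_a_pawl above 0.24 rad and value of joint jack_a_arm above 0.06 m), for 0.1 s.
2. the arm is down on its foot (value of joint jack_a_arm below 0.004 m), for 0.1 s.
At the end, for the whole second after the job is handed in: the arm that was up is down on its foot (within 4 mm), its pawl has sprung back into the teeth (below 0.06 rad), the jack stands upright within 30 mm of where it was, and the other jack, the clamp, the glue and the offcut are where they were (within 20 mm) (value of joint jack_a_arm below 0.004 m and value of joint jack_a_pawl below 0.06 rad and distance of jack_a from where it was at the start of the episode below 0.03 m and angle between jack_a's own z axis and vertical below 0.03 rad and linear speed of jack_a below 0.02 m/s and value of joint jack_b_arm below 0.006 m and distance of each of jack_b, clamp, glue, offcut from where it was at the start of the episode below 0.02 m); the robot touches nothing.
It fails at once if the jack is lifted off the bench, tipped, or shifted by more than 30 mm (height (world z) of jack_a above 0.008 m or angle between jack_a's own z axis and vertical above 0.1 rad or distance of jack_a from where it was at the start of the episode above 0.03 m).
It fails at once if the arm is raised instead of lowered (value of joint jack_a_arm above 0.148 m or (velocity of joint jack_a_arm above 0.04 m/s and value of joint jack_a_arm above 0.02 m)).
It fails at once if the jack is forced: pushed by the robot with more than 60 N (contact force between any of the fingers, the arm and jack_a above 60 N).
It fails at once if the other jack is worked, shifted or lifted (value of joint jack_b_arm above 0.012 m or value of joint jack_b_pawl above 0.15 rad or distance of jack_b from where it was at the start of the episode above 0.02 m).
It fails at once if the clamp, the glue or the offcut is shifted or lifted by more than 20 mm (distance of any of clamp, glue, offcut from where it was at the start of the episode above 0.02 m).
It also fails if it takes over 38 s, if anything falls off the work surface, if the arm or the gripper's body presses on something with over 40 N, if the wrist force passes 120 N, or if a joint passes its speed limit or range.

ROBOT

A 7-joint arm with a two-finger parallel gripper is mounted at the origin on the work surface. World frame = base frame: x ahead of the robot, y to its left, z up, the work surface at z = 0. Lengths are in m, angles in rad, forces in N, time in s.
With the tool pointing down it reaches from about 0.425 to 0.925 m from the base axis. Payload 6.8 kg.
Tool frame: the origin (TCP) lies between the finger pads; the fingertips stand 14 mm ahead of it and the grasp point (between the pads) lies 5 mm behind it; z points along the fingers, y is the line along which they close (so a half turn about z gives the same grasp; the last joint's range is limited). The gripper opens to 85 mm and grips with 20 to 120 N. Pads are 22 mm wide; open, the fingers measure 114 mm over their backs; the gripper's body (76 mm by 85 mm) begins 54 mm behind the grasp point. The pads swing forward as they close: fully open they stand 13 mm farther back than shut.
Start: joints at [-1.414, 0.477, 0.022, 1.555, -0.011, 1.109, -0.083], TCP at [0.177, 0.651, 0.245] pointing down, gripper open.
Joint ranges: [-2.96, 2.96], [-0.34, 2.1], [-1.41, 1.46], [0.24, 2.44], [-1.37, 4.51], [0.17, 1.92], [-2.96, 2.96]. Speed limits (rad/s): [2.39, 2.39, 3.14, 3.14, 3.14, 3.14, 3.14].

INTERFACE

Orientations are given as a rotation vector (axis times angle).
In Python, from bench import r, eyes, ticket gives the robot as it stands. The module is installed in compiled form; this text tells all that it offers.
- The arm moves only by the tool arm_command, never from a script. Its argument "plan" is text: rows parted by semicolons, each of 4 numbers parted by spaces: the shift along the tool's x, y, z in m, then the turn about the tool's z in degrees. In form: tx ty tz yaw; .... A call has 1 to 20 rows; each row shifts and turns the commanded pose from where the row before left it, along the tool's axes as they then stand; what a row does not reach is not made up. A row lasts 1/8 s, in which the tool goes at most 62.5 mm and 10.7 degrees, less where a joint would pass 70% of its speed; a pose out of reach is approached as far as the arm can. A call is refused whole if a number of a shift passes 0.0625 or a number of a turn 10.7, either way. A call with a gripper value outside its range is refused whole. "hand" is the closure, from -1 (fully open) to 1 (shut), set as the call begins (left out, the last holds). The fingers move at their own pace and stop on an object; "grip_force" is the grip in N (left out, the last holds). Time passes only in rows, so rows that do not move let the fingers close. It gives the time, the measured TCP pose, the force, the opening and the grip force at its end, in the units of the state.
- r.get_obs(): the state, without advancing time (a new reading comes with each control period).
- eyes.grab_frame(name): name is "scene" or "top" or "wrist"; returns (picture, depth): 384x512x3 uint8, red, green, blue; 384x512 float32, m along the optical axis (not along the pixel's ray), 0 where there is no reading.
- eyes.calibration(name): a dict with "fov_y" (degrees; the focal length in pixels is half the picture's height over the tangent of half this angle, whatever the lens; pixels are square), "cx", "cy" (the principal point, pixels), "k1" (the pictures are not rectified: a ray, as slopes to the right and down, at radius r is drawn at 1 + k1 r^2 times it, then the intrinsics apply), "origin" and "attitude" of the camera in the world; the wrist camera has in their place "tool_from_camera" (4x4, takes a point from camera to tool coordinates, whose origin is the TCP and whose axes are the flange's). Camera axes: x right, y up, looking along -z (the intrinsics and any distortion apply to the point x, -y, -z); pixel columns grow to the right and rows downward; lengths in m; the calibration is good to about 2 mm. A picture is of the moment at which its call begins: read the wrist's pose just before it. calibration takes no time and is no camera call.
- ticket.hand_in(): hands the job in; it is judged then, once.
The state is a dict: "clock": time; "joints": joint angles; "qvel": joint speeds; "tau": joint torques, N m; "tcp_pos": TCP position; "orientation": TCP orientation; "contact_force": force on the tool from outside, world axes, zero at the start; "moment": the same for the moment, N m; "grip_width": finger opening in m; "gripper_force": force on a finger pad.
Only numpy, scipy, OpenCV 4.12 (cv2) and the standard library are available. Lean on these libraries where they do the work, as an engineer would, in place of code of your own. Each camera call takes 0.05 s, during which the arm holds its last target. There are 200 camera calls.

## Working session

There is one attempt and no reset: what is moved stays moved. The work goes in short steps, Python scripts to look and compute and a tool call to move; the robot and the scene stay as the last step left them, time stands still between calls to the robot, and variables do not carry over. Pictures are saved under pics/ and viewed, at most 10 in all, crops included, and the job is handed in when it is done.

Besides the shell and the picture viewer there is one more tool, called by a JSON object that holds its "op" and its "data", one argument or row to a line. arm_command: Moves the arm, as the interface text tells. Its arguments: {"type":"object","properties":{"plan":{"type":"string"},"hand":{"type":"number"},"grip_force":{"type":"number"}},"required":["plan"]}

```bash
mkdir -p pics; cat > h.py <<'E'
import numpy as np, cv2
from bench import r, eyes, ticket
from scipy.spatial.transform import Rotation as R
def cam(name):
    o=r.get_obs(); p,d=eyes.grab_frame(name); c=eyes.calibration(name)
    return o,p,d,c
def cloud(name,o,d,c):
    f=192/np.tan(np.radians(c["fov_y"])/2)
    K=np.array([[f,0,c["cx"]],[0,f,c["cy"]],[0,0,1]])
    v,u=np.mgrid[0:384,0:512]
    n=cv2.undistortPoints(np.stack([u,v],-1).reshape(-1,1,2).astype(float),K,np.array([c["k1"],0,0,0.])).reshape(384,512,2)
    P=np.stack([n[...,0]*d,-n[...,1]*d,-d],-1)
    if "origin" in c:
        a=np.array(c["attitude"]); M=a if a.shape==(3,3) else R.from_rotvec(a).as_matrix()
        t=np.array(c["origin"])
    else:
        T=np.array(c["tool_from_camera"]); Rt=R.from_rotvec(o["orientation"]).as_matrix()
        M=Rt@T[:3,:3]; t=Rt@T[:3,3]+np.array(o["tcp_pos"])
    W=P@M.T+t; W[d==0]=np.nan
    return W
E
python3 - <<'E'
from h import *
ims=[]
for n in("scene","top"):
    o,p,d,c=cam(n); print(n,c); W=cloud(n,o,d,c); np.save(n+".npy",W)
    cv2.imwrite(f"pics/{n}0.png",cv2.resize(p[...,::-1],(800,600)))
print(o)
E
```

```text
scene {'fov_y': 49.00419234438413, 'cx': 255.55622602556917, 'cy': 190.90839160267137, 'k1': -0.08194640849274816, 'origin': array([1.21607768, 0.8896075 , 0.86461325]), 'attitude': array([0.41470335, 1.16944583, 2.27627594])}
top {'fov_y': 51.42862309925809, 'cx': 254.70371534276438, 'cy': 190.4202094856085, 'k1': -0.04954559255313578, 'origin': array([0.37904687, 0.00212158, 1.48366376]), 'attitude': array([ 0.08119191, -0.08131519, -1.53932388])}
{'clock': 0.05, 'joints': array([-1.41407098,  0.47778306,  0.02232693,  1.55643415, -0.01146367,
        1.10931366, -0.0830743 ]), 'qvel': array([ 0.00031398, -0.00248562,  0.00149518, -0.00221671,  0.00089229,
        0.00111749, -0.00198291]), 'tau': array([ 3.56825127e-03, -5.98300266e+01,  1.61502231e+00, -2.82257241e+01,
        1.27464833e-02,  5.24395262e-03,  4.23329323e-05]), 'tcp_pos': array([0.17654229, 0.65092259, 0.2443442 ]), 'orientation': array([-4.14644702e-01, -3.11402800e+00,  2.84060325e-03]), 'contact_force': array([-0.39208647, -0.52422472,  0.77452499]), 'moment': array([-0.00877314, -0.00674932,  0.05811301]), 'gripper_force': 0.0, 'grip_width': 0.08528206015145542}
```

View pics/scene0.png

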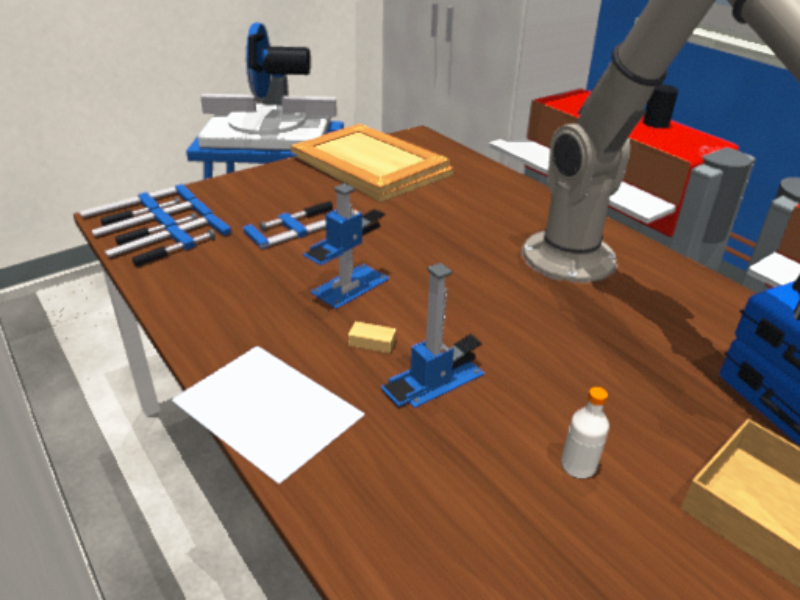

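View pics/top0.png

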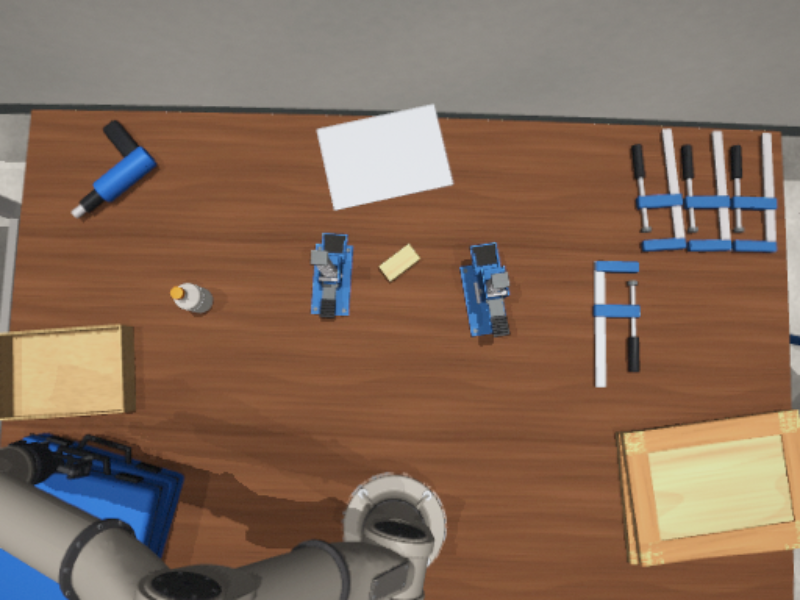

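The top view (800 px wide) shows the raised jack at about (487,290), with its black paddle at about (499,325) on the robot's side. The lowered jack is at (332,275), the offcut at (399,262), the clamp at (615,320) and the glue at (190,298). The scene view confirms that the jack nearer the clamp is the one with its arm up.

```bash
python3 - <<'E'
from h import *
W=np.load("top.npy")
def q(x,y,l):
    u,v=int(x*.64),int(y*.64); print(l,np.nanmedian(W[v-1:v+2,u-1:u+2].reshape(-1,3),0).round(4))
for x,y,l in[(499,325,'paddle'),(500,318,'p'),(499,332,'p'),(484,254,'tongue'),(498,282,'bartop'),(466,270,'foot'),(478,332,'foot'),(326,310,'Bpaddle'),(319,256,'Bbartop'),(335,243,'Btongue'),(615,320,'clamp')]: q(x,y,l)
o,p,d,c=cam("top")
a=p[140:225,280:340,::-1]; cv2.imwrite("pics/c1.png",cv2.resize(a,(420,595),interpolation=cv2.INTER_CUBIC))
# edges of foot: z<0.012, blue
S=cloud("scene",*( (lambda t:(t[0],t[2],t[3]))(cam("scene"))))
for n,w in(("top",W),("scene",S)):
    m=(w[...,0]>.4)&(w[...,0]<.75)&(w[...,1]>-.4)&(w[...,1]<-.1)
    for lo,hi in((.004,.01),(.02,.1),(.1,.15),(.15,.2),(.2,.24),(.25,.27)):
        k=m&(w[...,2]>lo)&(w[...,2]<hi); P=w[k]
        if len(P): print(n,lo,hi,len(P),P.min(0).round(3),P.max(0).round(3),P.mean(0).round(3))
E
```

```text
paddle [ 0.4647 -0.2116  0.1605]
p [ 0.4815 -0.2152  0.1591]
p [ 0.4512 -0.2114  0.1603]
tongue [ 0.6249 -0.1803  0.1234]
bartop [ 0.5453 -0.1913  0.2572]
foot [ 0.6073 -0.1562  0.0058]
foot [ 0.458  -0.1845  0.0068]
Bpaddle [0.4953 0.1711 0.0563]
Bbartop [0.5882 0.1649 0.2563]
Btongue [0.6616 0.1606 0.0101]
clamp [ 0.4977 -0.5167 -0.0009]
top 0.004 0.01 734 [ 0.403 -0.397  0.004] [ 0.75  -0.101  0.01 ] [ 0.567 -0.231  0.006]
top 0.02 0.1 10 [ 0.531 -0.185  0.02 ] [ 0.564 -0.177  0.034] [ 0.551 -0.182  0.024]
top 0.1 0.15 350 [ 0.495 -0.223  0.115] [ 0.651 -0.149  0.15 ] [ 0.603 -0.184  0.128]
top 0.15 0.2 445 [ 0.441 -0.232  0.15 ] [ 0.587 -0.166  0.2  ] [ 0.513 -0.201  0.171]
top 0.2 0.24 11 [ 0.533 -0.191  0.2  ] [ 0.572 -0.175  0.221] [ 0.549 -0.184  0.208]
top 0.25 0.27 107 [ 0.532 -0.214  0.251] [ 0.565 -0.179  0.264] [ 0.548 -0.197  0.256]
scene 0.004 0.01 454 [ 0.404 -0.377  0.004] [ 0.748 -0.112  0.01 ] [ 0.543 -0.194  0.006]
scene 0.02 0.1 160 [ 0.525 -0.21   0.02 ] [ 0.574 -0.168  0.099] [ 0.551 -0.189  0.059]
scene 0.1 0.15 473 [ 0.445 -0.221  0.1  ] [ 0.65  -0.144  0.15 ] [ 0.575 -0.183  0.129]
scene 0.15 0.2 434 [ 0.439 -0.23   0.15 ] [ 0.588 -0.162  0.2  ] [ 0.541 -0.186  0.173]
scene 0.2 0.24 97 [ 0.534 -0.205  0.201] [ 0.562 -0.174  0.239] [ 0.553 -0.188  0.22 ]
scene 0.25 0.27 52 [ 0.532 -0.212  0.25 ] [ 0.565 -0.175  0.256] [ 0.549 -0.192  0.254]
```

View pics/c1.png

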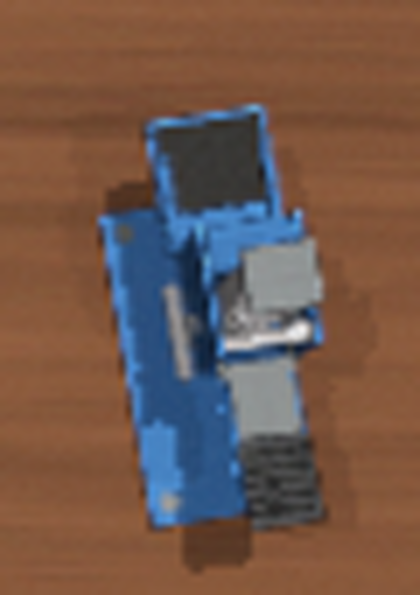

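The jack's yaw is about 11°, its paddle centre is near (0.465, -0.211, 0.160), and the arm height is about 0.10. I'll rise, then swing across high with the fingers shut.

{"op": "arm_command", "data": {
  "plan": "0 0 -0.06 0;0 0 -0.06 0;-0.054 -0.0253 0 0;-0.054 -0.0253 0 0;-0.054 -0.0253 0 0;-0.054 -0.0253 0 0;-0.054 -0.0253 0 0;-0.054 -0.0253 0 0;-0.029 -0.0469 0 0;-0.029 -0.0469 0 0;-0.029 -0.0469 0 0;-0.029 -0.0469 0 0;-0.029 -0.0469 0 0;-0.029 -0.0469 0 0;-0.029 -0.0469 0 0;0.0065 -0.0563 0 0;0.0065 -0.0563 0 0;0.0065 -0.0563 0 0;0.0065 -0.0563 0 0;0.0065 -0.0563 0 0",
  "hand": 1,
  "grip_force": 20
}}

```text
clock: 2.7
tcp_pos: [0.4535, -0.2146, 0.3654]
orientation: [0.415, 3.114, 0.001]
contact_force: [0.7, 0.1, 0.3]
grip_width: -0.0001
gripper_force: 0.0
```

{"op": "arm_command", "data": {
  "plan": "0 0 0 -9;0 0 0 -9;0 0 0 -8;0 0 0 0;0 0 0 0"
}}

```text
clock: 3.32
tcp_pos: [0.4545, -0.213, 0.3652]
orientation: [0.292, -3.128, -0.0]
contact_force: [-0.9, 0.1, 0.4]
grip_width: 0.0003
gripper_force: 0.0
```

```bash
python3 - <<'E'
from h import *
o,p,d,c=cam("wrist"); W=cloud("wrist",o,d,c); np.save("wr.npy",W)
print(o["clock"],o["tcp_pos"],o["joints"].round(2),R.from_rotvec(o["orientation"]).as_matrix().round(3),np.array(c["tool_from_camera"]).round(3))
cv2.imwrite("pics/w1.png",cv2.resize(p[...,::-1],(800,600)))
E
```

```text
3.325 [ 0.45450381 -0.21296584  0.36524147] [-0.2   0.08  0.56  1.83 -0.04  1.25  2.13] [[-0.983 -0.185 -0.   ]
 [-0.185  0.983  0.   ]
 [ 0.     0.    -1.   ]] [[ 0.001  0.949  0.317  0.081]
 [ 1.    -0.001 -0.     0.001]
 [-0.     0.317 -0.949 -0.129]
 [ 0.     0.     0.     1.   ]]
```

View pics/w1.png

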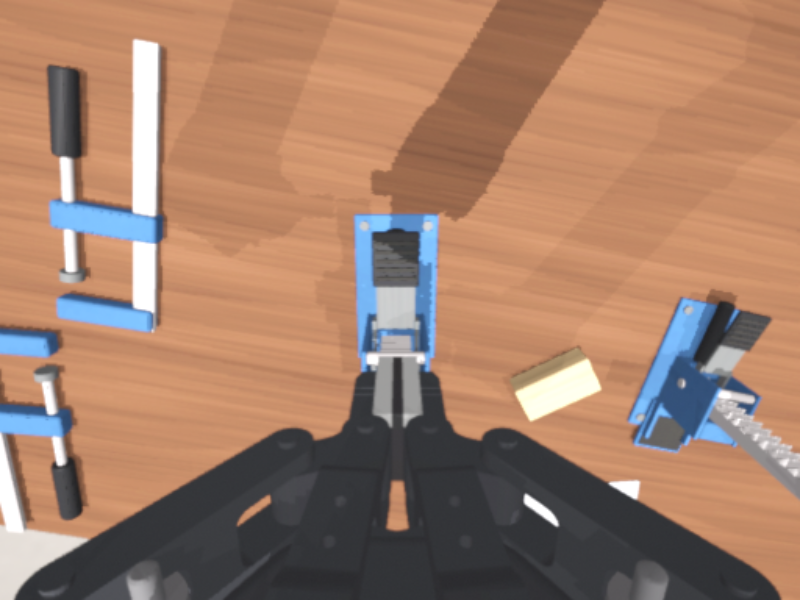

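In the wrist view (800x600), the jack is lined up with the tool. The black ribbed paddle spans (372–419, 232–287), with its centre at about (396,259), and the camera sits on the side away from the bar.

```bash
python3 - <<'E'
from h import *
W=np.load("wr.npy"); o=r.get_obs(); Rt=R.from_rotvec(o["orientation"]).as_matrix()
for x,y in[(396,259),(396,235),(396,283),(376,259),(415,259),(380,310)]:
    u,v=int(x*.64),int(y*.64); w=np.nanmedian(W[v-1:v+2,u-1:u+2].reshape(-1,3),0); print((x,y),w.round(4),((w-o["tcp_pos"])@Rt).round(4))
E
```

```text
(396, 259) [ 0.4608 -0.2117  0.162 ] [-6.400e-03  1.000e-04  2.032e-01]
(396, 235) [ 0.4431 -0.215   0.1619] [1.160e-02 1.000e-04 2.033e-01]
(396, 283) [ 0.481  -0.2079  0.1591] [-0.027   0.      0.2062]
(376, 259) [ 0.4639 -0.2266  0.1616] [-0.0067 -0.0152  0.2037]
(415, 259) [ 0.4583 -0.1979  0.1615] [-0.0065  0.0141  0.2037]
(380, 310) [ 0.506  -0.2158  0.1554] [-0.0501 -0.0124  0.2099]
```

{"op": "arm_command", "data": {
  "plan": "-0.004 0 0.03 0;0 0 0.05 0;0 0 0.05 0;0 0 0.03 0;0 0 0.015 0;0 0 0 0;0 0 0 0"
}}

```text
clock: 4.25
tcp_pos: [0.4594, -0.2126, 0.1915]
orientation: [-0.296, 3.126, -0.001]
contact_force: [-0.3, -0.5, -1.4]
grip_width: 0.0001
gripper_force: 0.0
```

{"op": "arm_command", "data": {
  "plan": "0 0 0.004 0;0 0 0.004 0;0 0 0.004 0;0 0 0.004 0;0 0 0.004 0;0 0 0 0"
}}

```text
clock: 5.0
tcp_pos: [0.458, -0.2124, 0.1701]
orientation: [0.296, -3.127, -0.0]
contact_force: [-3.3, 0.0, 5.2]
grip_width: -0.0001
gripper_force: 2.5
```

{"op": "arm_command", "data": {
  "plan": "0 0 0.005 0;0 0 0.005 0;0 0 0.005 0;0 0 0.005 0;0 0 0.004 0;0 0 0 0;0 0 0 0"
}}

```text
clock: 5.88
tcp_pos: [0.4582, -0.2125, 0.1465]
orientation: [0.296, -3.127, -0.0]
contact_force: [-3.8, 0.1, 6.6]
grip_width: 0.0002
gripper_force: 3.5
```

```bash
python3 - <<'E'
from h import *
o,p,d,c=cam("scene"); W=cloud("scene",o,d,c); np.save("sc2.npy",W)
cv2.imwrite("pics/s2.png",cv2.resize(p[80:280,150:350,::-1],(600,600),interpolation=cv2.INTER_CUBIC))
E
```

```text
(no output)
```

View pics/s2.png

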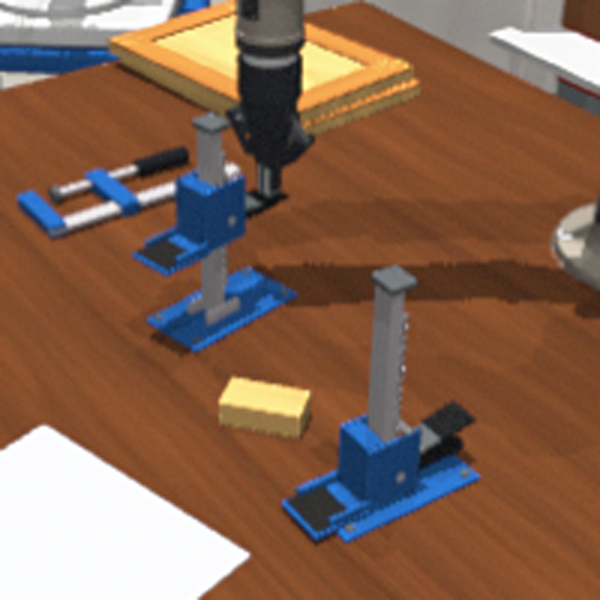

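The crop shows the fingertip at about (268,190) pressing the paddle flat while the arm body at (210,210) is still up. The bar top at (210,122) clears the gripper. I'll push on.

{"op": "arm_command", "data": {
  "plan": "0 0 0.004 0;0 0 0.006 0;0 0 0.006 0;0 0 0.006 0;0 0 0.006 0;0 0 0.006 0;0 0 0 0"
}}

```text
clock: 6.8
tcp_pos: [0.4581, -0.2125, 0.1123]
orientation: [0.296, -3.127, -0.0]
contact_force: [-3.4, 0.1, 6.6]
grip_width: 0.0002
gripper_force: 3.5
```

{"op": "arm_command", "data": {
  "plan": "0 0 0.006 0;0 0 0.006 0;0 0 0.006 0;0 0 0.006 0;0 0 0.006 0;0 0 0.006 0;0 0 0.006 0;0 0 0.006 0;0 0 0.006 0;0 0 0 0"
}}

```text
clock: 8.05
tcp_pos: [0.4582, -0.2125, 0.0582]
orientation: [0.296, -3.127, -0.0]
contact_force: [-3.1, -0.2, 7.0]
grip_width: 0.0003
gripper_force: 3.5
```

{"op": "arm_command", "data": {
  "plan": "0 0 0.004 0;0 0 0.004 0;0 0 0.003 0;0 0 0.002 0;0 0 0 0"
}}

```text
clock: 8.68
tcp_pos: [0.4582, -0.2125, 0.0454]
orientation: [0.295, -3.127, -0.0]
contact_force: [-4.3, 0.0, 6.9]
grip_width: 0.0002
gripper_force: 3.5
```

{"op": "arm_command", "data": {
  "plan": "0 0 0.002 0;0 0 0.001 0;0 0 0.001 0;0 0 0 0"
}}

```text
clock: 9.18
tcp_pos: [0.4582, -0.2126, 0.0422]
orientation: [-0.295, 3.128, 0.001]
contact_force: [-6.0, 1.3, 17.6]
grip_width: 0.0001
gripper_force: 9.3
```

{"op": "arm_command", "data": {
  "plan": "0 0 0.0007 0;0 0 0 0;0 0 0 0"
}}

```text
clock: 9.55
tcp_pos: [0.4583, -0.2126, 0.042]
orientation: [-0.295, 3.127, 0.001]
contact_force: [-7.9, 2.2, 23.6]
grip_width: -0.0001
gripper_force: 12.4
```

The arm has bottomed out on its foot: the force rises with no further travel. I'll release straight up.

{"op": "arm_command", "data": {
  "plan": "0 0 -0.004 0;0 0 -0.006 0;0 0 -0.008 0;0 0 -0.012 0;0 0 -0.02 0;0 0 -0.04 0;0 0 -0.05 0;0 0 -0.05 0;0 0 -0.05 0;0.03 0 -0.04 0;0 0 0 0;0 0 0 0;0 0 0 0"
}}

```text
clock: 11.18
tcp_pos: [0.4289, -0.2172, 0.3193]
orientation: [0.297, -3.125, -0.001]
contact_force: [-0.1, 0.3, 0.2]
grip_width: 0.0
gripper_force: 0.0
```

```bash
python3 - <<'E'
from h import *
o,p,d,c=cam("scene"); W=cloud("scene",o,d,c)
cv2.imwrite("pics/s3.png",cv2.resize(p[80:280,150:350,::-1],(600,600),interpolation=cv2.INTER_CUBIC))
m=(abs(W[...,0]-.462)<.02)&(abs(W[...,1]+.211)<.015)&(W[...,2]>.012)&(W[...,2]<.2); print("paddle z",W[m].mean(0),W[m].max(0))
m=(abs(W[...,0]-.55)<.04)&(abs(W[...,1]+.195)<.04)&(W[...,2]>.25)&(W[...,2]<.27); print("cap",W[m].mean(0))
E
```

```text
paddle z [ 0.46306272 -0.20913142  0.04232039] [ 0.48095581 -0.19621775  0.06222174]
cap [ 0.54884315 -0.19108696  0.25357742]
```

View pics/s3.png

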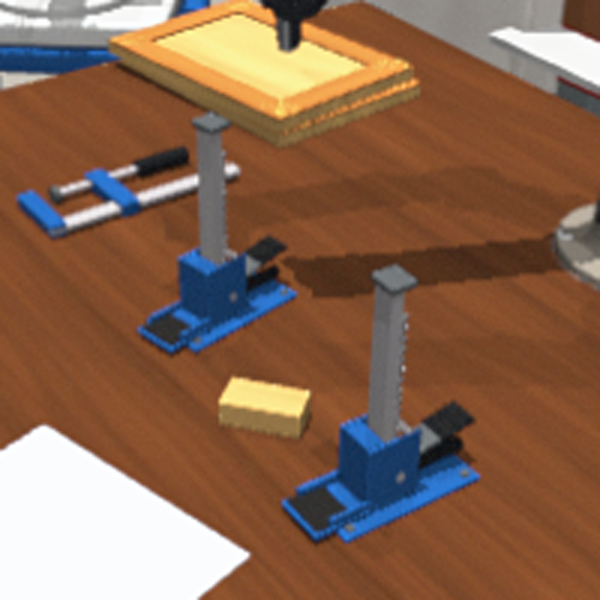

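The crop shows the jack's arm down on its foot at (210,285) and the paddle sprung back up at (262,250), matching the other jack. Nothing has shifted.

```bash
python3 -c "
from h import *
print(ticket.hand_in())"
```

```text
the job is handed in; nothing more can be done
None
```

I pressed the raised jack's paddle, ran its arm down onto its foot and let go: the last picture shows the arm down, the paddle sprung back and nothing else moved; the job is handed in, but no verdict came back.

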